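# Ready the blue spotting tank for topping up

### The job

Get the blue-collared spotting tank ready for me to top up: first tip all the absorbent clay pebbles from the white cup into the green drip bowl and stand the empty cup upright on the counter. Then take off the tank's black filler cap; one tank has a left-hand thread and the other a right-hand one and nobody can tell which by looking, so find out which way this cap loosens. Draw it straight up with its dipstick and finish while holding it upright and still over the middle of the bowl, clear above the rim, so that it drips on the pebbles; leave the yellow tank's cap, the bowl and the other things where they are.

Things in the scene. Friction and masses are not known exactly. Their poses are not given: they have to be found in the camera images.
- station: steel tray 124 x 264 x 17 mm, fixed on the worktop, that carries the two tanks side by side; origin under its centre on the worktop, x away from the robot at yaw 0, z up. It never moves during the work.
- blue_tank: fixed round steel tank with blue collar and band, 82 mm across, 100 mm high to its shoulder, sight glass at its front; origin at the centre of its underside, 10 mm above the worktop, z up. Its plastic neck (32 mm outside, mouth 24 mm, rim 125 mm above the tank's origin) stands on its axis, hidden under the cap.
- yellow_tank: the same tank with a yellow collar and band, 132 mm beside the blue one (either may be the left one); leave it shut. Origin as for the blue tank.
- blue_tank_cap: loose fluted round black cap screwed on the blue tank's neck, 52 mm across, 26 mm high, 60 g, white pointer line on top along its +x axis; origin on its axis in the plane of its lower edge (top 26 mm above it, the tank's shoulder 3 mm below it), z up. A steel dipstick 6 mm thick hangs from it to 20 mm below the origin.
- blue_tank_cap_top (a point): centre of the top of the same cap, 26 mm above its origin. Quick lug thread, screwed fully down, not tight. The wrong way it stops dead within 4 degrees (a light grip slips round it); the right way it turns easily, is free to lift after about 55 degrees and stops again near 83: turn about 70. Before that it cannot be pulled off. Which way, clockwise or not, differs from case to case.
- blue_tank_cap_tip (a point): lower end of the dipstick of the same cap, on its axis, 20 mm below the cap's origin. Raising the cap by 45 mm brings it clear of the neck.
- yellow_tank_cap: the same black cap on the yellow tank; its thread has the other hand. Leave it.
- drip_bowl: green plastic bowl, 112 mm across the rim, about 70 mm across its flat floor, 52 mm high, 150 g, loose on the worktop to the left or right of the station; origin at the centre of its underside, z up
- pebble_cup: open white plastic cup, straight-sided outside, 60 mm across, 60 mm high, conical inside (mouth 56 mm, floor 34 mm across and 6 mm up), 80 g, loose on the worktop on the other side of the station from the bowl, the five pebbles in it; origin at the centre of its underside, z up. Grip it across its body; tipped to 105 degrees the pebbles roll out.
- pebble_1: one of five round terracotta-coloured clay pebbles, 16 mm across, 10 g, hard, they roll; at first in the cup; origin at its centre
- pebble_2: one of five round terracotta-coloured clay pebbles, 16 mm across, 10 g, hard, they roll; at first in the cup; origin at its centre
- pebble_3: one of five round terracotta-coloured clay pebbles, 16 mm across, 10 g, hard, they roll; at first in the cup; origin at its centre
- pebble_4: one of five round terracotta-coloured clay pebbles, 16 mm across, 10 g, hard, they roll; at first in the cup; origin at its centre
- pebble_5: one of five round terracotta-coloured clay pebbles, 16 mm across, 10 g, hard, they roll; at first in the cup; origin at its centre
- pin_tin: round red tin, 60 mm across, 23 mm high, behind on the right; leave it; origin at the centre of its underside
- red_spool: wooden spool of dark red thread, 34 mm across, 42 mm high, standing behind the station on the left; leave it; origin at the centre of its underside
Mind the look-alikes: they are no part of the job. Leave any purple look-alike of the blue_tank_cap alone. What is shaped like the pebble_cup but turquoise is not meant.

How it is judged (in metres and radians):
On the way, in this order (a step that is already met when the one before it is completed fails the run):
1. all five pebbles lie in the drip bowl (horizontal distance between each of pebble_1, pebble_2, pebble_3, pebble_4, pebble_5 and drip_bowl below 0.052 m and height (world z) of each of pebble_1, pebble_2, pebble_3, pebble_4, pebble_5 below 0.05 m), for 0.2 s.
2. the empty cup stands upright on the worktop, let go (all of step 1 and angle between pebble_cup's own z axis and vertical below 0.1 rad and height (world z) of pebble_cup below 0.006 m and contact force between pebble_cup and the fingers below 0.1 N), for 0.2 s.
3. the blue tank's cap is off, its dipstick drawn up out of the neck, held upright by the gripper (z of blue_tank_cap_tip in the frame of blue_tank above 0.13 m and contact force between blue_tank_cap and the fingers above 1 N and angle between blue_tank_cap's own z axis and vertical below 0.4 rad), for 0.1 s.
At the end, for the whole second after the job is handed in: cap held still by the gripper, upright within 0.3 rad, dipstick tip within 35 mm of the bowl's axis, over 60 mm above the worktop, not touching the bowl; pebbles in the bowl; cup upright on the worktop; bowl, spool and tin within 30 mm, yellow tank's cap within 8 mm of where they stood (all of step 1 and horizontal distance between blue_tank_cap_tip and drip_bowl below 0.035 m and height (world z) of blue_tank_cap_tip above 0.06 m and angle between blue_tank_cap's own z axis and vertical below 0.3 rad and linear speed of blue_tank_cap below 0.03 m/s and contact force between blue_tank_cap and the fingers above 1 N and contact force between blue_tank_cap and drip_bowl below 0.1 N and angle between each of drip_bowl, pebble_cup's own z axis and vertical below 0.1 rad and distance of each of drip_bowl, red_spool, pin_tin from where it was at the start of the episode below 0.03 m and distance of yellow_tank_cap from where it was at the start of the episode below 0.008 m and height (world z) of pebble_cup below 0.006 m); the arm keeps its last pose, push and grip.
It fails at once if the yellow tank's cap is shifted or turned (distance of yellow_tank_cap from where it was at the start of the episode above 0.008 m or angle between the x axis of yellow_tank_cap and the x axis of yellow_tank, either way round above 0.3 rad).
It fails at once if the drip bowl is knocked or tipped (distance of drip_bowl from where it was at the start of the episode above 0.03 m or angle between drip_bowl's own z axis and vertical above 0.3 rad).
It fails at once if a bystander is knocked away (distance of any of red_spool, pin_tin from where it was at the start of the episode above 0.03 m).
It also fails if it takes over 72 s, if anything falls off the work surface, if the arm or the gripper's body presses on something with over 40 N, if the wrist force passes 120 N, or if a joint passes its speed limit or range.

### The arm

A 6-joint arm with a two-finger parallel gripper is mounted at the origin on a cart in front of the work surface, level with it; the furniture and walls round the work are solid. World frame = base frame: x ahead of the robot, y to its left, z up, the work surface at z = 0. Lengths are in m, angles in degrees, forces in N, time in s.
With the tool pointing down it reaches from about 0.425 to 0.925 m from the base axis. Payload 12.5 kg.
Tool frame: the origin (TCP) lies midway between the tips of the shut fingers; the grasp point (between the pads) lies 19 mm behind it; z points along the fingers, y is the line along which they close (so a half turn about z gives the same grasp; the last joint's range is limited). The gripper opens to 85 mm and grips with 20 to 120 N. Pads are 22 mm wide; open, the fingers measure 114 mm over their backs; the gripper's body (76 mm by 85 mm) begins 54 mm behind the grasp point. The pads swing forward as they close: fully open they stand 13 mm farther back than shut.
Start: joints at [71.242, 28.126, 89.318, -0, 62.55, -6.05], TCP at [0.137, 0.61, 0.231] pointing down, gripper open.
Joint ranges: [-177.58, 177.58], [-47.91, 125.51], [2.72, 160], [-65.01, 245.01], [3.68, 167.84], [-153.87, 153.87]. Speed limits (degrees/s): [127.2, 127.2, 159.86, 180, 180, 180].

### API

Orientations are given as a 3x3 rotation matrix whose columns are the frame's x, y, z axes.
In Python, from plant import r gives the robot as it stands. The module is installed in compiled form; this text tells all that it offers.
- The arm moves only by the tool arm_command, never from a script. Its arguments are lists of equal length, an entry for each row: "dp": the shift along the tool's x, y, z as a fraction of full scale, a list of three; "rot": the turn, a rotation vector about the tool's x, y, z as a fraction of full scale, a list of three. A call has 1 to 12 rows; each row is the pose to reach, as a shift and turn from the pose commanded when the call began, along the tool's axes at that moment; what a row does not reach only later rows make up. Full scale, the value 1, is 0.1 m for a shift and 45 degrees for a turn. A row lasts 1/10 s, in which the tool goes at most 50 mm and 8.59 degrees, less where a joint would pass 70% of its speed; a pose out of reach is approached as far as the arm can. A call with a number of a shift or a turn outside -1 to 1 is refused whole. A call with a gripper value outside its range is refused whole. "jaw" is the finger opening in mm, from 0 to 85.4, set as the call begins (left out, the last holds). The fingers move at their own pace and stop on an object; "squeeze" is the grip in N (left out, the last holds). Time passes only in rows, so rows that repeat a pose let the fingers close. It gives the time, the measured TCP pose, the force, the opening and the grip force at its end, in the units of the state.
- r.observe(): the state, without advancing time (a new reading comes with each control period).
- r.grab_frame(name): name is "scene" or "top" or "wrist"; returns a dict with "color" (384x512x3 uint8, red, green, blue), "range_z" (384x512 float32, m along the optical axis (not along the pixel's ray), 0 where there is no reading), "camera_matrix" (3x3 intrinsics, pixels), "k1" (the pictures are not rectified: a ray, as slopes to the right and down, at radius r is drawn at 1 + k1 r^2 times it, then the intrinsics apply), "extrinsics" (4x4, takes a point from camera to world coordinates); the wrist camera has in their place "mount" (4x4, takes a point from camera to tool coordinates, whose origin is the TCP and whose axes are the flange's). Camera axes: x right, y down, z forward; pixel columns grow to the right and rows downward; lengths in m; the calibration is good to about 2 mm. A picture is of the moment at which its call begins: read the wrist's pose just before it.
- r.sign_off(): hands the job in; it is judged then, once.
Trained networks look in the newest picture that a camera, given by its name, has taken for a name from the list of things; names that differ only in an ending like _2 or _b are one class to them, and where a whole thing is asked for, a point or a joint stands for the part that bears it (a point fixed in the world has none). Each returns a list of dicts, best first, with "conf" (0 to 1); they miss things now and then, are a little off and sometimes report something else, mostly with a low value. They report only what shows in the picture. A call takes as long as a camera call. They do not tell look-alikes from the thing itself.
- r.find_in(query, camera): "bbox" ([left, top, right, bottom] in pixels, round what is visible of it).
The state is a dict: "time": time; "q": joint angles; "qd": joint speeds; "joint_torque": joint torques, N m; "ee_pos": TCP position; "orientation": TCP orientation; "wrist_force": force on the tool from outside, world axes, zero at the start; "ft_torque": the same for the moment, N m; "gripper_width": opening from 0.0 (shut) to 1.0 (fully open); "grip_force": force on a finger pad.
Only numpy, scipy, OpenCV 4.12 (cv2) and the standard library are available. Lean on these libraries where they do the work, as an engineer would, in place of code of your own. Each camera call takes 0.05 s, during which the arm holds its last target. There are 200 camera calls.

## Working session

There is one attempt and no reset: what is moved stays moved. The work goes in short steps, Python scripts to look and compute and a tool call to move; the robot and the scene stay as the last step left them, time stands still between calls to the robot, and variables do not carry over. Pictures are saved under pics/ and viewed, at most 12 in all, crops included, and the job is handed in when it is done.

Besides the shell and the picture viewer there is one more tool, called after "Request:" by a JSON object that holds its "api" and its "payload". arm_command: Moves the arm, as the interface text tells. Shift numbers are shares of 0.1 m and turn numbers shares of 45 degrees, none past 1 either way. Its arguments: {"type":"object","properties":{"dp":{"type":"array","items":{"type":"array","items":{"type":"number"}}},"rot":{"type":"array","items":{"type":"array","items":{"type":"number"}}},"jaw":{"type":"number"},"squeeze":{"type":"number"}},"required":["dp","rot"]}

```bash
mkdir -p pics; cat > h.py <<'E'
import numpy as np, cv2
from plant import r
def frame(n):
    s=r.observe(); f=r.grab_frame(n)
    if 'mount' in f:
        T=np.eye(4);T[:3,:3]=np.array(s['orientation']);T[:3,3]=s['ee_pos'];f['X']=T@np.array(f['mount'])
    else: f['X']=np.array(f['extrinsics'])
    return f
def cloud(f):
    K=np.array(f['camera_matrix']);h,w=f['range_z'].shape
    u,v=np.meshgrid(np.arange(w),np.arange(h))
    p=np.stack([u,v],-1).reshape(-1,1,2).astype(np.float64)
    n=cv2.undistortPoints(p,K,np.array([f['k1'],0,0,0.])).reshape(h,w,2)
    z=f['range_z'].astype(float)
    c=np.stack([n[...,0]*z,n[...,1]*z,z],-1)@f['X'][:3,:3].T+f['X'][:3,3]
    c[z==0]=np.nan
    return c
def save(f,n,crop=None,k=1):
    im=cv2.cvtColor(f['color'],cv2.COLOR_RGB2BGR)
    if crop: im=im[crop[1]:crop[3],crop[0]:crop[2]]
    cv2.imwrite('pics/'+n,cv2.resize(im,None,fx=k,fy=k,interpolation=cv2.INTER_CUBIC))
E
python3 - <<'E'
from h import *
np.set_printoptions(precision=3,suppress=True)
s=r.observe();print(s['time'],s['ee_pos'],s['orientation'],s['wrist_force'],s['gripper_width'])
ims=[]
for n in ('scene','top'):
    f=frame(n);c=cloud(f);np.savez(n+'.npz',c=c,col=f['color'])
    save(f,n+'0.png',k=1.5)
    for q in ['blue_tank','yellow_tank','blue_tank_cap','drip_bowl','pebble_cup','pebble_1','pin_tin','red_spool','station']:
        for d in r.find_in(q,n)[:6]:
            b=np.array(d['bbox']);u,v=((b[:2]+b[2:])/2).astype(int)
            print(n,q,round(d['conf'],2),b.round(),c[min(v,383),min(u,511)])
E
```

```text
0.0 [0.137 0.609 0.231] [[-0.976  0.22  -0.   ]
 [ 0.22   0.976 -0.001]
 [ 0.    -0.001 -1.   ]] [-0.655 -0.652  0.584] 1.0018738088893704
scene blue_tank 0.64 [236. 184. 267. 218.] [ 0.552 -0.018  0.084]
scene yellow_tank 0.55 [268. 206. 306. 248.] [ 0.571 -0.145  0.096]
scene blue_tank_cap 0.92 [204. 227. 231. 249.] [ 0.431 -0.048  0.047]
scene blue_tank_cap 0.81 [189. 208. 210. 223.] [0.429 0.047 0.046]
scene blue_tank_cap 0.58 [243. 170. 265. 191.] [ 0.572 -0.003  0.138]
scene drip_bowl 0.83 [172. 140. 208. 170.] [0.539 0.338 0.006]
scene pebble_cup 0.84 [282. 267. 309. 305.] [ 0.528 -0.245  0.009]
scene pebble_cup 0.74 [313. 295. 348. 335.] [ 0.54  -0.352  0.022]
scene pebble_cup 0.54 [334. 317. 337. 323.] [ 0.538 -0.369  0.029]
scene pebble_cup 0.17 [361. 249. 387. 273.] [ 0.726 -0.303  0.023]
scene pin_tin 0.8 [362. 249. 388. 271.] [ 0.726 -0.303  0.023]
scene pin_tin 0.31 [237. 186. 266. 221.] [ 0.551 -0.02   0.08 ]
scene red_spool 0.53 [242. 170. 264. 190.] [0.569 0.002 0.138]
scene station 0.89 [222. 201. 319. 263.] [ 0.569 -0.083  0.012]
top blue_tank 0.67 [238. 196. 263. 227.] [0.566 0.009 0.139]
top yellow_tank 0.72 [275. 194. 299. 223.] [ 0.578 -0.11   0.137]
top blue_tank_cap 0.75 [256. 248. 273. 265.] [ 0.429 -0.04   0.039]
top blue_tank_cap 0.73 [239. 201. 257. 218.] [0.572 0.018 0.142]
top blue_tank_cap 0.64 [229. 247. 243. 264.] [0.431 0.058 0.045]
top blue_tank_cap 0.62 [238. 195. 263. 228.] [0.566 0.009 0.139]
top drip_bowl 0.73 [148. 204. 177. 242.] [0.543 0.32  0.003]
top pebble_cup 0.59 [316. 221. 335. 242.] [ 0.52  -0.255  0.007]
top pebble_cup 0.49 [345. 219. 368. 236.] [ 0.533 -0.362  0.02 ]
top pin_tin 0.48 [331. 167. 346. 182.] [ 0.723 -0.303  0.023]
top station 0.77 [229. 190. 307. 237.] [ 0.581 -0.05   0.013]
```

View pics/scene0.png

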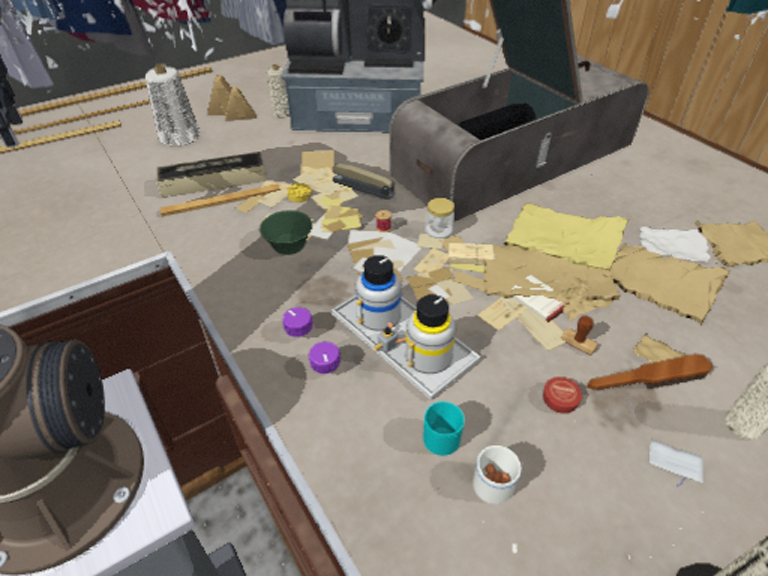

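View pics/top0.png

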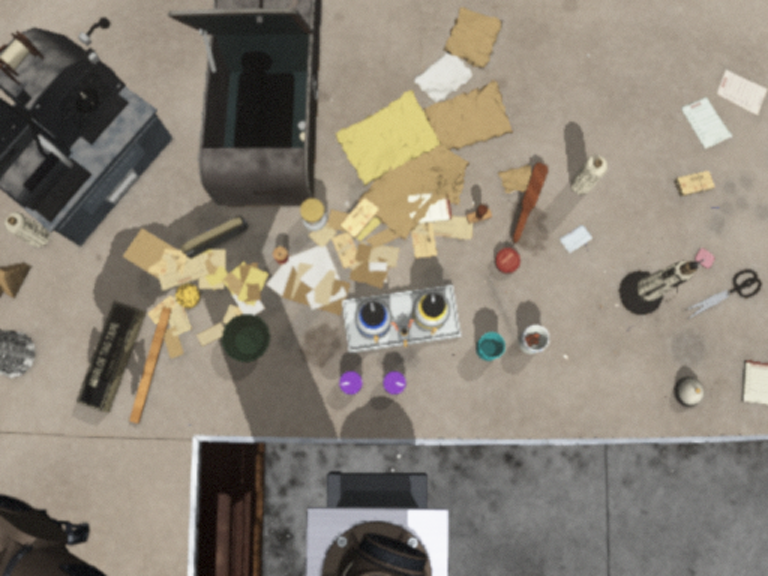

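The scene view (1.5x scale) shows:
- **Tanks:** blue-collared at (378,290), yellow at (432,335).
- **Caps:** purple look-alike caps at (298,321) and (325,357).
- **Cups:** turquoise at (443,428); the white cup with pebbles at (497,473).
- **Bowl and bystanders:** bowl (286,232), spool (383,218), tin (562,394).

Candidates:
- **Cup:** white (497,473) against turquoise (443,428). I choose white.
- **Cap:** the black one on the blue collar (378,268), against black on yellow (432,308) and the two purple ones. I choose (378,268).

Next I'll measure positions and take one close crop.

```bash
python3 - <<'E'
from h import *
from scipy.optimize import least_squares
np.set_printoptions(precision=4,suppress=True)
def circ(p,R=None):
    f=lambda x: np.hypot(p[:,0]-x[0],p[:,1]-x[1])-(x[2] if R is None else R)
    m=p.mean(0); return least_squares(f,[m[0],m[1],.03],loss='soft_l1',f_scale=.002).x
for n in('scene','top'):
    d=np.load(n+'.npz');c=d['c'].reshape(-1,3);
    def sel(x,y,rad,z0,z1):
        k=(np.hypot(c[:,0]-x,c[:,1]-y)<rad)&(c[:,2]>z0)&(c[:,2]<z1);return c[k]
    t=sel(.54,-.362,.05,-.1,.2); 
    for nm,x,y,rad,z0,z1 in [('cuprim',.53,-.362,.055,.048,.07),('cupbody',.53,-.362,.055,.015,.07),('turq',.52,-.255,.05,.03,.07),('bowlrim',.54,.33,.09,.044,.06),('bowlhi',.54,.33,.09,.025,.06),('bluecap',.575,.01,.05,.128,.16),('yelcap',.58,-.115,.05,.128,.16),('pur1',.43,-.045,.05,.02,.06),('pur2',.43,.055,.05,.02,.06),('tin',.725,-.303,.06,.012,.04),('spool',.73,.22,.06,.02,.08)]:
        p=sel(x,y,rad,z0,z1)
        if len(p)<5: print(n,nm,len(p));continue
        print(n,nm,len(p),p.mean(0),p.min(0),p.max(0),circ(p[:,:2]))
    k=sel(.45,.2,.02,-.1,.1);print('table z',np.median(k[:,2]))
f=frame('scene');save(f,'close.png',(230,160,360,345),3)
E
```

```text
scene cuprim 287 [ 0.5362 -0.3569  0.0561] [ 0.5044 -0.3874  0.0481] [ 0.566  -0.3277  0.0637] [ 0.5342 -0.3581  0.0281]
scene cupbody 860 [ 0.5353 -0.3579  0.0398] [ 0.5044 -0.3876  0.0151] [ 0.566  -0.3277  0.0637] [ 0.5323 -0.3594  0.0261]
scene turq 494 [ 0.5188 -0.2557  0.0477] [ 0.488  -0.2869  0.03  ] [ 0.5486 -0.2258  0.0636] [ 0.5167 -0.2575  0.0274]
scene bowlrim 207 [0.5358 0.3146 0.0493] [0.4733 0.247  0.044 ] [0.5878 0.3603 0.0542] [0.5296 0.3025 0.0534]
scene bowlhi 491 [0.5343 0.3151 0.0407] [0.4733 0.247  0.0251] [0.5878 0.3603 0.0542] [0.5298 0.3031 0.0495]
scene bluecap 260 [0.5735 0.0081 0.1378] [ 0.5509 -0.0148  0.1284] [0.6002 0.0359 0.1427] [0.5739 0.009  0.0194]
scene yelcap 317 [ 0.5932 -0.1214  0.1378] [ 0.5703 -0.1437  0.1282] [ 0.6228 -0.0932  0.142 ] [ 0.5938 -0.1205  0.0195]
scene pur1 367 [ 0.4313 -0.0429  0.042 ] [ 0.408  -0.0629  0.0205] [ 0.4593 -0.0105  0.0507] [ 0.4324 -0.0406  0.0199]
scene pur2 342 [0.4293 0.0551 0.0413] [0.405  0.0347 0.0202] [0.4577 0.0873 0.0507] [0.4308 0.0581 0.0205]
scene tin 481 [ 0.7284 -0.3092  0.0225] [ 0.6972 -0.3357  0
[... 769 characters left out ...]
 bluecap 203 [0.576  0.0153 0.1384] [ 0.5501 -0.0105  0.1296] [0.6031 0.0411 0.1453] [0.5757 0.0152 0.0184]
top yelcap 200 [ 0.5959 -0.1149  0.1383] [ 0.5712 -0.1398  0.1316] [ 0.6216 -0.0907  0.1472] [ 0.5955 -0.115   0.0186]
top pur1 189 [ 0.4336 -0.0335  0.0448] [ 0.4089 -0.0568  0.0225] [ 0.4599 -0.0093  0.0532] [ 0.4335 -0.0334  0.0184]
top pur2 189 [0.4321 0.0648 0.0449] [0.4074 0.0411 0.0238] [0.4584 0.0887 0.0534] [0.4321 0.0647 0.0183]
top tin 239 [ 0.7308 -0.3055  0.0226] [ 0.6987 -0.3334  0.0123] [ 0.7809 -0.2745  0.0367] [ 0.7298 -0.305   0.0224]
top spool 83 [0.7312 0.2333 0.04  ] [0.7162 0.2178 0.0201] [0.7492 0.2512 0.0514] [0.7319 0.2335 0.0129]
table z -0.0012813357067887887
```

View pics/close.png

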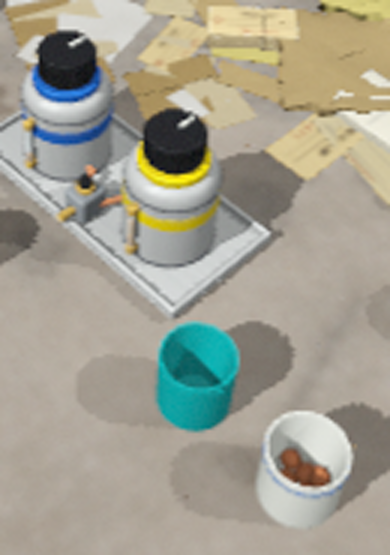

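The crop confirms both choices: blue-collared tank with black cap at the left, white cup with terracotta pebbles at (305,470), and the turquoise cup empty beside it. I'm starting the transit and turning the tool so its closing axis lies along world x.

Request:
{"api": "arm_command", "payload": {"dp": [[-0.9,-0.3,0],[-0.9,-0.3,0],[-0.9,-0.3,0],[-0.9,-0.3,0],[-0.9,-0.3,0],[-0.9,-0.3,0]], "rot": [[0,0,1],[0,0,1],[0,0,1],[0,0,1],[0,0,1],[0,0,1]], "jaw": 85}}

```text
time: 1.65
ee_pos: [0.2188, 0.5606, 0.2314]
orientation: [[-0.529, 0.848, 0.0], [0.848, 0.529, 0.0], [0.0, 0.0, -1.0]]
wrist_force: [-0.3, 0.4, 0.1]
gripper_width: 0.99
grip_force: 0.0
```

Request:
{"api": "arm_command", "payload": {"dp": [[-1,0.45,0],[-1,0.45,0],[-1,0.45,0],[-1,0.45,0],[-1,0.45,0]], "rot": [[0,0,0.718],[0,0,0.718],[0,0,0.718],[0,0,0.718],[0,0,0.718]]}}

```text
time: 2.15
ee_pos: [0.3106, 0.4998, 0.2313]
orientation: [[0.003, 1.0, 0.0], [1.0, -0.003, 0.0], [0.0, 0.0, -1.0]]
wrist_force: [0.2, -0.1, -0.3]
gripper_width: 0.998
grip_force: 0.0
```

Request:
{"api": "arm_command", "payload": {"dp": [[-1,1,0],[-1,1,0],[-1,1,0],[-1,1,0]], "rot": [[0,0,0],[0,0,0],[0,0,0],[0,0,0]]}}

```text
time: 2.55
ee_pos: [0.4127, 0.3976, 0.2313]
orientation: [[-0.0, 1.0, 0.001], [1.0, 0.0, -0.0], [-0.0, 0.001, -1.0]]
wrist_force: [-0.0, 0.1, -0.3]
gripper_width: 0.997
grip_force: 0.0
```

Request:
{"api": "arm_command", "payload": {"dp": [[-1,1,0.5],[-1,1,0.5],[-1,1,0.5],[-1,1,0.5],[-1,1,0.5],[-1,1,0.5]], "rot": [[0,-1,0],[0,-1,0],[0,-1,0],[0,-1,0],[0,-1,0],[0,-1,0]]}}

```text
time: 3.15
ee_pos: [0.5092, 0.3017, 0.1793]
orientation: [[-0.006, 1.0, 0.0], [0.704, 0.004, -0.711], [-0.711, -0.004, -0.704]]
wrist_force: [0.3, -0.6, -1.4]
gripper_width: 0.993
grip_force: 0.0
```

Request:
{"api": "arm_command", "payload": {"dp": [[0,0,0],[0,0,0],[0,0,0]], "rot": [[0,-0.35,0],[0,-0.35,0],[0,-0.35,0]]}}

```text
time: 3.45
ee_pos: [0.509, 0.301, 0.179]
orientation: [[-0.006, 1.0, -0.0], [0.487, 0.003, -0.873], [-0.873, -0.005, -0.487]]
wrist_force: [-0.7, -0.1, -0.4]
gripper_width: 0.995
grip_force: 0.0
```

```bash
python3 -c "
from h import *
s=r.observe();print(s['q'],s['time'],s['ee_pos'],s['ft_torque'])"
```

```text
[ 40.64623402  47.51327149  80.99585693 -42.00197571  98.14865091
  52.80979568] 3.45 [0.50901097 0.30104733 0.17902727] [ 0.46258177 -0.00484642 -0.06229221]
```

Request:
{"api": "arm_command", "payload": {"dp": [[-0.9,0.5,0.6],[-0.9,0.5,0.6],[-0.9,0.5,0.6],[-0.9,0.5,0.6],[-0.9,0.5,0.6],[-0.9,0.5,0.6]], "rot": [[0,1,0],[0,1,0],[0,1,0],[0,1,0],[0,1,0],[0,1,0]]}}

```text
time: 4.05
ee_pos: [0.5608, 0.2027, 0.234]
orientation: [[0.004, 1.0, 0.007], [0.966, -0.002, -0.26], [-0.26, 0.008, -0.966]]
wrist_force: [0.4, 0.3, -0.2]
gripper_width: 0.999
grip_force: 0.0
```

Request:
{"api": "arm_command", "payload": {"dp": [[-0.96,0,0.27],[-0.96,0,0.27],[-0.96,0,0.27]], "rot": [[0,0.35,0],[0,0.35,0],[0,0.35,0]]}}

```text
time: 4.35
ee_pos: [0.5611, 0.0957, 0.233]
orientation: [[0.01, 1.0, 0.008], [1.0, -0.01, 0.006], [0.006, 0.008, -1.0]]
wrist_force: [-0.2, -0.1, -0.2]
gripper_width: 0.998
grip_force: 0.0
```

Request:
{"api": "arm_command", "payload": {"dp": [[-1,0,0],[-1,0,0],[-1,0,0]], "rot": [[0,0,0],[0,0,0],[0,0,0]]}}

```text
time: 4.65
ee_pos: [0.5604, -0.0007, 0.2323]
orientation: [[0.005, 1.0, 0.007], [1.0, -0.005, 0.001], [0.001, 0.007, -1.0]]
wrist_force: [-0.4, 0.9, 0.3]
gripper_width: 0.989
grip_force: 0.0
```

```bash
python3 - <<'E'
from h import *
np.set_printoptions(precision=4,suppress=True)
s=r.observe();print(s['ee_pos'],s['time'])
f=frame('wrist');c=cloud(f);save(f,'w1.png',k=1.5)
from scipy.optimize import least_squares
p=c.reshape(-1,3)
for nm,x,y in(('blue',.576,.014),('yel',.595,-.117)):
    k=(np.hypot(p[:,0]-x,p[:,1]-y)<.045)&(p[:,2]>.128)&(p[:,2]<.15);q=p[k]
    if len(q)>20: print(nm,len(q),q.min(0),q.max(0),(q.min(0)+q.max(0))/2,np.median(q,0))
E
```

```text
[ 0.5604 -0.0007  0.2323] 4.65
blue 2782 [ 0.5499 -0.0115  0.1281] [0.6018 0.0406 0.1417] [0.5758 0.0145 0.1349] [0.5756 0.0157 0.1396]
yel 1580 [ 0.5696 -0.1302  0.128 ] [ 0.6213 -0.0891  0.1419] [ 0.5955 -0.1097  0.1349] [ 0.5945 -0.1058  0.1394]
```

View pics/w1.png

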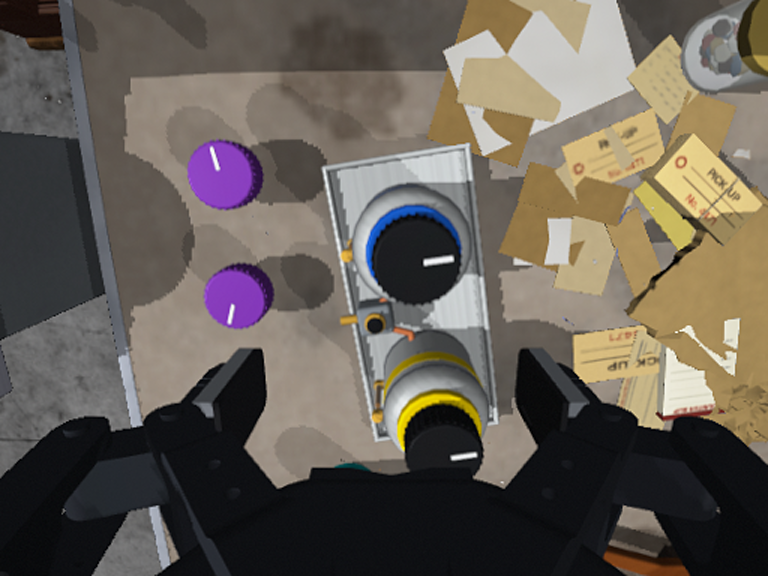

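The wrist view shows the blue-collar cap at (416,258) with its pointer along +x, centred at (0.576, 0.0145), and the yellow cap at (445,440). Going on to the cup.

Request:
{"api": "arm_command", "payload": {"dp": [[-1,0,0],[-1,0,0],[-1,0,0]], "rot": [[0,0,0],[0,0,0],[0,0,0]]}}

```text
time: 5.0
ee_pos: [0.5605, -0.0993, 0.2316]
orientation: [[0.003, 1.0, 0.005], [1.0, -0.003, -0.0], [-0.0, 0.005, -1.0]]
wrist_force: [0.7, -0.1, 0.2]
gripper_width: 0.996
grip_force: 0.0
```

Request:
{"api": "arm_command", "payload": {"dp": [[-1,0,0],[-1,0,0],[-1,0,0]], "rot": [[0,0,0],[0,0,0],[0,0,0]]}}

```text
time: 5.3
ee_pos: [0.5605, -0.1993, 0.2314]
orientation: [[0.003, 1.0, 0.005], [1.0, -0.003, -0.001], [-0.001, 0.005, -1.0]]
wrist_force: [-0.4, 0.6, -0.4]
gripper_width: 0.995
grip_force: 0.0
```

Request:
{"api": "arm_command", "payload": {"dp": [[-1,-0.25,0],[-1,-0.25,0],[-1,-0.25,0]], "rot": [[0,0,0],[0,0,0],[0,0,0]]}}

```text
time: 5.6
ee_pos: [0.5346, -0.2988, 0.2313]
orientation: [[0.003, 1.0, 0.004], [1.0, -0.003, -0.002], [-0.002, 0.004, -1.0]]
wrist_force: [-0.6, 0.0, -0.5]
gripper_width: 0.993
grip_force: 0.0
```

Request:
{"api": "arm_command", "payload": {"dp": [[-1,0,0.5],[-1,0,0.5],[-1,0,0.5],[-1,0,0.5],[-1,0,0.5],[-1,0,0.5],[-1,0,0.5]], "rot": [[0,1,0],[0,1,0],[0,1,0],[0,1,0],[0,1,0],[0,1,0],[0,1,0]]}}

```text
time: 6.3
ee_pos: [0.5355, -0.3952, 0.1797]
orientation: [[0.001, 1.0, 0.0], [0.708, -0.0, 0.706], [0.706, -0.0, -0.708]]
wrist_force: [0.6, 0.8, -0.1]
gripper_width: 0.993
grip_force: 0.0
```

```bash
python3 - <<'E'
from h import *
np.set_printoptions(precision=4,suppress=True)
s=r.observe();print(s['ee_pos'],s['time'],s['q']);R=np.array(s['orientation']);print(R)
f=frame('wrist');c=cloud(f);p=c.reshape(-1,3);save(f,'w2.png')
k=(np.hypot(p[:,0]-.535,p[:,1]+.357)<.045)&(p[:,2]>.01)&(p[:,2]<.07);q=p[k]
m=q[:,2]>.052
print(len(q),q.min(0),q.max(0),m.sum(),(q[m].min(0)+q[m].max(0))/2)
for d in r.find_in('pebble_cup','wrist'): print(d)
g=(np.array([.535,-.357,.040])-0)-(R@[0,0,-.025])
print('TCP goal',g,'dp',R.T@(g-s['ee_pos'])/.1)
E
```

```text
[ 0.5355 -0.3952  0.1797] 6.3 [-51.8687  48.267   69.053   26.2562  99.7041 -56.1521]
[[ 0.0005  1.      0.    ]
 [ 0.708  -0.0004  0.7062]
 [ 0.7062 -0.0004 -0.708 ]]
3106 [ 0.5048 -0.3867  0.01  ] [ 0.5645 -0.3273  0.0625] 883 [ 0.5347 -0.357   0.0573]
{'bbox': [220.6, 142.9, 272.7, 206.2], 'conf': 0.96}
{'bbox': [229.3, 213.9, 290.5, 288.1], 'conf': 0.61}
TCP goal [ 0.535  -0.3393  0.0223] dp [-0.7159 -0.0045  1.5089]
```

View pics/w2.png

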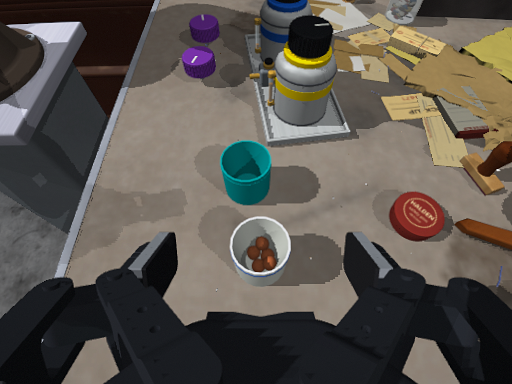

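The white cup with pebbles sits at (260,250), centred between the open fingers; the turquoise one is beyond at (246,172). Approaching along the tool axis and gripping.

Request:
{"api": "arm_command", "payload": {"dp": [[-0.716,0,0.5],[-0.716,0,0.5],[-0.716,0,0.5],[-0.716,0,0.5]], "rot": [[0,0,0],[0,0,0],[0,0,0],[0,0,0]]}}

```text
time: 6.8
ee_pos: [0.5357, -0.4106, 0.0963]
orientation: [[-0.001, 1.0, 0.0], [0.708, 0.001, 0.706], [0.706, 0.001, -0.708]]
wrist_force: [0.5, 0.2, 0.2]
gripper_width: 0.997
grip_force: 0.0
```

Request:
{"api": "arm_command", "payload": {"dp": [[0,0,0.3],[0,0,0.6],[0,0,0.9],[0,0,1],[0,0,1],[0,0,1]], "rot": [[0,0,0],[0,0,0],[0,0,0],[0,0,0],[0,0,0],[0,0,0]]}}

```text
time: 7.4
ee_pos: [0.5357, -0.3417, 0.0259]
orientation: [[-0.002, 1.0, 0.002], [0.709, -0.0, 0.705], [0.705, 0.002, -0.709]]
wrist_force: [0.6, -0.4, 0.4]
gripper_width: 0.996
grip_force: 0.0
```

Request:
{"api": "arm_command", "payload": {"dp": [[0,0,0],[0,0,0],[0,0,0],[0,0,0],[0,0,0],[0,0,0],[0,0,0],[0,0,0]], "rot": [[0,0,0],[0,0,0],[0,0,0],[0,0,0],[0,0,0],[0,0,0],[0,0,0],[0,0,0]], "jaw": 40, "squeeze": 40}}

```text
time: 8.2
ee_pos: [0.5353, -0.3418, 0.0253]
orientation: [[-0.001, 1.0, 0.003], [0.708, -0.001, 0.706], [0.706, 0.002, -0.708]]
wrist_force: [-0.4, -2.0, 7.6]
gripper_width: 0.73
grip_force: 43.0
```

Request:
{"api": "arm_command", "payload": {"dp": [[0.3,0,-0.3],[0.6,0,-0.6],[0.9,0,-0.9],[1,0,-1],[1,0,-1]], "rot": [[0,0,0],[0,0,0],[0,0,0],[0,0,0],[0,0,0]]}}

```text
time: 8.7
ee_pos: [0.5352, -0.3414, 0.1674]
orientation: [[-0.001, 1.0, 0.003], [0.709, -0.001, 0.705], [0.705, 0.003, -0.709]]
wrist_force: [-0.2, 0.5, -1.7]
gripper_width: 0.723
grip_force: 44.3
```

Request:
{"api": "arm_command", "payload": {"dp": [[0.2,0,-0.2],[0.42,0,-0.42],[0.42,0,-0.42]], "rot": [[0,0,0],[0,0,0],[0,0,0]]}}

```text
time: 9.0
ee_pos: [0.5353, -0.3412, 0.2263]
orientation: [[-0.001, 1.0, 0.002], [0.709, -0.001, 0.705], [0.705, 0.002, -0.709]]
wrist_force: [0.2, -0.9, -0.4]
gripper_width: 0.732
grip_force: 44.3
```

Request:
{"api": "arm_command", "payload": {"dp": [[0.2,0,0.2],[0.45,0,0.45],[0.7,0,0.7],[1,0,1]], "rot": [[0,0,0],[0,0,0],[0,0,0],[0,0,0]]}}

```text
time: 9.4
ee_pos: [0.5344, -0.1983, 0.2222]
orientation: [[0.003, 1.0, -0.001], [0.706, -0.002, 0.708], [0.708, -0.003, -0.706]]
wrist_force: [0.0, 0.8, -1.1]
gripper_width: 0.723
grip_force: 44.3
```

Request:
{"api": "arm_command", "payload": {"dp": [[0.3,0,0.3],[0.6,0,0.6],[0.8,0,0.8],[1,0,1]], "rot": [[0,0,0],[0,0,0],[0,0,0],[0,0,0]]}}

```text
time: 9.8
ee_pos: [0.5343, -0.0562, 0.2227]
orientation: [[0.002, 1.0, -0.002], [0.707, -0.0, 0.708], [0.708, -0.003, -0.707]]
wrist_force: [-0.1, -0.5, -0.8]
gripper_width: 0.726
grip_force: 44.3
```

Request:
{"api": "arm_command", "payload": {"dp": [[0.3,0,0.3],[0.6,0,0.6],[0.8,0,0.8],[1,0,1]], "rot": [[0,0,0],[0,0,0],[0,0,0],[0,0,0]]}}

```text
time: 10.2
ee_pos: [0.5343, 0.0851, 0.2227]
orientation: [[0.002, 1.0, -0.002], [0.707, -0.0, 0.707], [0.707, -0.003, -0.707]]
wrist_force: [1.0, 0.1, -1.0]
gripper_width: 0.729
grip_force: 44.3
```

Request:
{"api": "arm_command", "payload": {"dp": [[0.3,0,0.3],[0.6,0,0.6],[0.8,0,0.8],[1,0,1],[1,0,1],[1,0,1]], "rot": [[0,0,0],[0,0,0],[0,0,0],[0,0,0],[0,0,0],[0,0,0]]}}

```text
time: 10.8
ee_pos: [0.5345, 0.2252, 0.223]
orientation: [[0.001, 1.0, -0.002], [0.708, 0.001, 0.707], [0.707, -0.002, -0.708]]
wrist_force: [0.2, 0.1, -1.0]
gripper_width: 0.724
grip_force: 44.4
```

```bash
python3 - <<'E'
from h import *
np.set_printoptions(precision=4,suppress=True)
s=r.observe();R=np.array(s['orientation']);print(s['ee_pos'],s['time'],s['q'],s['gripper_width'],s['grip_force']);print('P',s['ee_pos']-.025*R[:,2])
f=frame('wrist');save(f,'w3.png')
def Rx(t): a=np.deg2rad(t);return np.array([[1,0,0],[0,np.cos(a),-np.sin(a)],[0,np.sin(a),np.cos(a)]])
R0=np.array([[0,1,0],[1,0,0],[0,0,-1.]])
p=np.array(s['ee_pos']);Rc=R
for tilt,P in ((45,(.531,.275,.17)),(60,(.531,.277,.115)),(105,(.531,.279,.104))):
    Rn=Rx(45-tilt)@R0; pn=np.array(P)+.025*Rn[:,2]
    print(tilt,pn,Rc.T@(pn-p)/.1,cv2.Rodrigues(Rc.T@Rn)[0].ravel()/np.deg2rad(45)); p,Rc=pn,Rn
E
```

```text
[0.5345 0.2252 0.223 ] 10.8 [ -2.2547  27.0026 106.8666  53.0537  62.046  -35.1772] 0.7236655887468662 44.37100593466312
P [0.5345 0.2075 0.2407]
45 [0.531 0.275 0.145] [-0.1991 -0.0325  0.9042] [-0.0033 -0.9991 -0.0003]
60 [0.531  0.2705 0.0909] [-0.0447  0.      0.5415] [ 0.     -0.3333  0.    ]
105 [0.531  0.2573 0.0915] [-0.129   0.      0.0279] [ 0. -1.  0.]
```

View pics/w3.png

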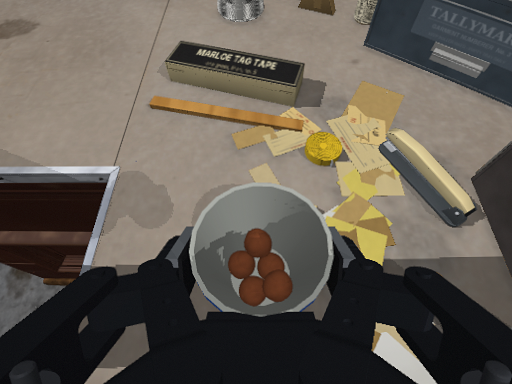

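All five pebbles are in the held cup at (258,268). Tilting it and lowering over the bowl, then pouring gradually.

Request:
{"api": "arm_command", "payload": {"dp": [[-0.04,-0.03,0.15],[-0.07,-0.03,0.3],[-0.1,-0.03,0.45],[-0.14,-0.03,0.6],[-0.17,-0.03,0.75],[-0.2,-0.03,0.9],[-0.2,-0.03,0.9]], "rot": [[0,-0.16,0],[0,-0.33,0],[0,-0.5,0],[0,-0.66,0],[0,-0.83,0],[0,-1,0],[0,-1,0]]}}

```text
time: 11.55
ee_pos: [0.5317, 0.2756, 0.1449]
orientation: [[-0.001, 1.0, -0.002], [1.0, 0.001, -0.005], [-0.005, -0.002, -1.0]]
wrist_force: [0.2, 0.5, -1.7]
gripper_width: 0.728
grip_force: 44.4
```

Request:
{"api": "arm_command", "payload": {"dp": [[-0.02,0,0.2],[-0.04,0,0.4],[-0.05,0,0.54],[-0.05,0,0.54]], "rot": [[0,-0.11,0],[0,-0.22,0],[0,-0.33,0],[0,-0.33,0]]}}

```text
time: 11.95
ee_pos: [0.5312, 0.2689, 0.0904]
orientation: [[-0.001, 1.0, -0.005], [0.966, -0.0, -0.258], [-0.258, -0.005, -0.966]]
wrist_force: [-1.0, 0.4, -1.1]
gripper_width: 0.728
grip_force: 44.4
```

Request:
{"api": "arm_command", "payload": {"dp": [[-0.01,0,0],[-0.02,0,0.01],[-0.03,0,0.01],[-0.04,0,0.01],[-0.05,0,0.02],[-0.06,0,0.02],[-0.08,0,0.02],[-0.09,0,0.03],[-0.1,0,0.03],[-0.11,0,0.03],[-0.12,0,0.03],[-0.13,0,0.03]], "rot": [[0,-0.08,0],[0,-0.16,0],[0,-0.24,0],[0,-0.32,0],[0,-0.4,0],[0,-0.48,0],[0,-0.57,0],[0,-0.66,0],[0,-0.75,0],[0,-0.83,0],[0,-0.92,0],[0,-1,0]]}}

```text
time: 13.15
ee_pos: [0.5321, 0.2549, 0.0936]
orientation: [[-0.002, 1.0, -0.006], [0.504, -0.004, -0.864], [-0.864, -0.005, -0.504]]
wrist_force: [0.6, -0.2, -0.8]
gripper_width: 0.726
grip_force: 44.4
```

Request:
{"api": "arm_command", "payload": {"dp": [[0,0,0],[0,0,0],[0,0,0],[0,0,0],[0,0,0],[0,0,0]], "rot": [[0,0,0],[0,0,0],[0,0,0],[0,0,0],[0,0,0],[0,0,0]]}}

```text
time: 13.75
ee_pos: [0.5321, 0.2563, 0.0936]
orientation: [[0.0, 1.0, -0.0], [0.503, -0.0, -0.864], [-0.864, 0.0, -0.503]]
wrist_force: [-0.3, -0.4, -0.5]
gripper_width: 0.73
grip_force: 44.4
```

```bash
python3 - <<'E'
from h import *
f=frame('top');cv2.imwrite('pics/t4.png',np.hstack([cv2.resize(cv2.cvtColor(g['color'],4)[a:b,c:d],(400,400),interpolation=2) for g,(a,b,c,d) in ((f,(180,270,110,200)),(frame('scene'),(100,220,130,250)))]))
for n in('top','scene'):
  for d in r.find_in('pebble_1',n): print(n,d)
E
```

```text
scene {'bbox': [239.5, 167.3, 264.2, 189.4], 'conf': 0.7}
```

View pics/t4.png

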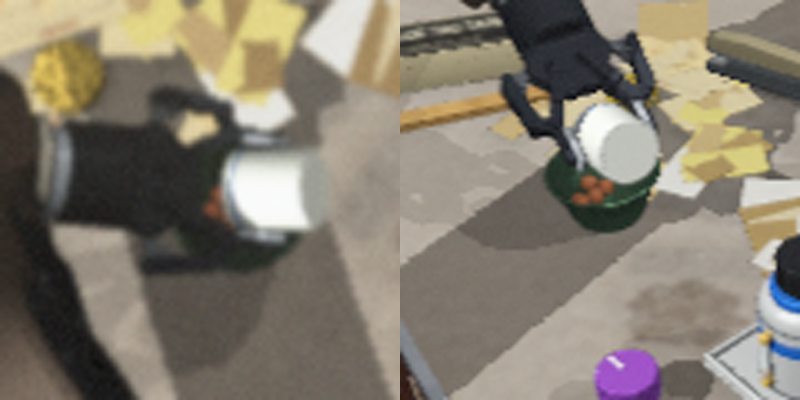

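The right panel shows the pebbles in the bowl at about (593,190) and none outside. Now working out the return moves to stand the cup at about (0.46, 0.18).

```bash
python3 - <<'E'
from h import *
np.set_printoptions(precision=3,suppress=True)
s=r.observe();R=np.array(s['orientation'])
def Rx(t): a=np.deg2rad(t);return np.array([[1,0,0],[0,np.cos(a),-np.sin(a)],[0,np.sin(a),np.cos(a)]])
R0=np.array([[0,1,0],[1,0,0],[0,0,-1.]])
p=np.array(s['ee_pos']);Rc=R
for tilt,P in ((60,(.531,.265,.16)),(15,(.50,.22,.2)),(0,(.46,.18,.15)),(0,(.46,.18,.0431))):
    Rn=Rx(45-tilt)@R0; pn=np.array(P)+.025*Rn[:,2]
    print(tilt,pn,Rc.T@(pn-p)/.1,cv2.Rodrigues(Rc.T@Rn)[0].ravel()/np.deg2rad(45)); p,Rc=pn,Rn
E
```

```text
60 [0.531 0.259 0.136] [-0.357 -0.01  -0.232] [-0.     0.996 -0.   ]
15 [0.5   0.233 0.178] [-0.361 -0.31  -0.343] [0. 1. 0.]
0 [0.46  0.198 0.132] [-0.532 -0.4    0.224] [0.    0.333 0.   ]
0 [0.46  0.198 0.025] [-0.756  0.     0.756] [0. 0. 0.]
```

Request:
{"api": "arm_command", "payload": {"dp": [[-0.15,0,-0.1],[-0.25,0,-0.18],[-0.36,-0.01,-0.23],[-0.36,-0.01,-0.23],[-0.36,-0.01,-0.23],[-0.36,-0.01,-0.23],[-0.36,-0.01,-0.23]], "rot": [[0,0.1,0],[0,0.25,0],[0,0.44,0],[0,0.62,0],[0,0.8,0],[0,1,0],[0,1,0]]}}

```text
time: 14.65
ee_pos: [0.5315, 0.2566, 0.1376]
orientation: [[0.003, 1.0, 0.001], [0.968, -0.003, -0.252], [-0.252, 0.002, -0.968]]
wrist_force: [0.6, 0.0, -0.4]
gripper_width: 0.728
grip_force: 44.4
```

Request:
{"api": "arm_command", "payload": {"dp": [[-0.06,-0.05,-0.06],[-0.12,-0.1,-0.12],[-0.18,-0.15,-0.18],[-0.24,-0.2,-0.24],[-0.3,-0.25,-0.3],[-0.36,-0.31,-0.34],[-0.36,-0.31,-0.34]], "rot": [[0,0.16,0],[0,0.33,0],[0,0.5,0],[0,0.66,0],[0,0.83,0],[0,1,0],[0,1,0]]}}

```text
time: 15.35
ee_pos: [0.4992, 0.2309, 0.1774]
orientation: [[0.002, 1.0, -0.003], [0.863, -0.001, 0.505], [0.505, -0.004, -0.863]]
wrist_force: [0.4, -0.1, -0.8]
gripper_width: 0.727
grip_force: 44.4
```

Request:
{"api": "arm_command", "payload": {"dp": [[-0.18,-0.13,0.07],[-0.36,-0.26,0.15],[-0.53,-0.4,0.22],[-0.53,-0.4,0.22],[-0.53,-0.4,0.22],[-0.53,-0.4,0.22]], "rot": [[0,0.11,0],[0,0.22,0],[0,0.333,0],[0,0.333,0],[0,0.333,0],[0,0.333,0]]}}

```text
time: 15.95
ee_pos: [0.4605, 0.1981, 0.1328]
orientation: [[-0.001, 1.0, -0.002], [0.707, 0.002, 0.707], [0.707, -0.0, -0.707]]
wrist_force: [0.3, 0.3, -0.9]
gripper_width: 0.727
grip_force: 44.4
```

```bash
python3 - <<'E'
from h import *
np.set_printoptions(precision=4,suppress=True)
s=r.observe();R=np.array(s['orientation']);print(s['ee_pos'],s['time'],s['q']);print(R)
print('dp',R.T@(np.array([.46,.198,.0253])-s['ee_pos'])/.1)
f=frame('wrist');g=frame('scene');b=frame('top')
cv2.imwrite('pics/t5.png',np.hstack([cv2.cvtColor(f['color'],4)[100:384,100:400][:, :], cv2.resize(cv2.cvtColor(g['color'],4)[110:205,130:230],(299,284),interpolation=2),cv2.resize(cv2.cvtColor(b['color'],4)[190:260,130:200],(200,284),interpolation=2)]))
for n in('wrist','top','scene'):
  for d in r.find_in('pebble_1',n): print(n,d)
E
```

```text
[0.4605 0.1981 0.1328] 15.95 [ -6.0288  31.3591 121.2046  60.7994  53.6826 -55.3154]
[[-0.0011  1.     -0.0017]
 [ 0.7068  0.002   0.7074]
 [ 0.7074 -0.0004 -0.7068]]
dp [-0.7613 -0.0041  0.7587]
wrist {'bbox': [321.0, 199.7, 335.4, 208.5], 'conf': 0.59}
wrist {'bbox': [309.6, 156.2, 323.8, 166.6], 'conf': 0.54}
wrist {'bbox': [312.1, 169.0, 326.7, 183.1], 'conf': 0.48}
wrist {'bbox': [321.8, 162.6, 338.5, 173.3], 'conf': 0.46}
wrist {'bbox': [297.5, 169.9, 308.0, 183.4], 'conf': 0.42}
scene {'bbox': [218.4, 195.0, 321.6, 265.6], 'conf': 0.45}
```

View pics/t5.png

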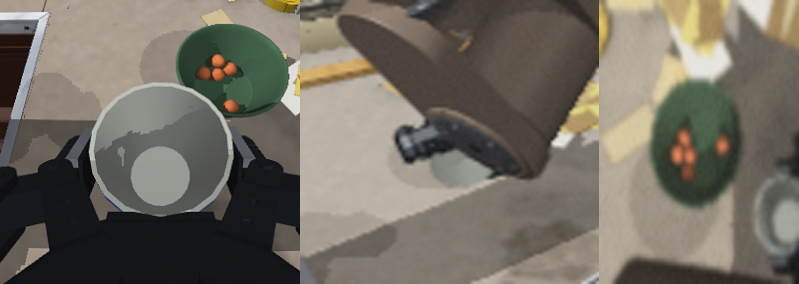

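The cup is empty and all five pebbles are in the green bowl, four at (217,67) and one at (231,105). Standing the cup down.

Request:
{"api": "arm_command", "payload": {"dp": [[-0.25,0,0.25],[-0.45,0,0.45],[-0.6,0,0.6],[-0.68,0,0.68],[-0.71,0,0.71],[-0.74,0,0.74],[-0.76,0,0.76],[-0.76,0,0.76],[-0.76,0,0.76]], "rot": [[0,0,0],[0,0,0],[0,0,0],[0,0,0],[0,0,0],[0,0,0],[0,0,0],[0,0,0],[0,0,0]]}}

```text
time: 17.15
ee_pos: [0.4602, 0.1976, 0.0254]
orientation: [[-0.0, 1.0, 0.001], [0.705, -0.0, 0.709], [0.709, 0.001, -0.705]]
wrist_force: [-0.5, 0.0, -0.8]
gripper_width: 0.728
grip_force: 44.4
```

Request:
{"api": "arm_command", "payload": {"dp": [[-0.005,0,0.005],[-0.01,0,0.01],[-0.01,0,0.01]], "rot": [[0,0,0],[0,0,0],[0,0,0]]}}

```text
time: 17.45
ee_pos: [0.4602, 0.1977, 0.0252]
orientation: [[-0.001, 1.0, 0.001], [0.704, -0.0, 0.711], [0.711, 0.002, -0.704]]
wrist_force: [-3.5, -5.9, 18.1]
gripper_width: 0.728
grip_force: 46.3
```

Request:
{"api": "arm_command", "payload": {"dp": [[0.005,0,-0.005],[0.007,0,-0.007],[0.007,0,-0.007]], "rot": [[0,0,0],[0,0,0],[0,0,0]]}}

```text
time: 17.75
ee_pos: [0.4602, 0.1976, 0.0253]
orientation: [[-0.0, 1.0, 0.001], [0.705, -0.0, 0.709], [0.709, 0.001, -0.705]]
wrist_force: [-1.3, -1.9, 8.5]
gripper_width: 0.728
grip_force: 45.2
```

Request:
{"api": "arm_command", "payload": {"dp": [[0,0,0],[0,0,0],[0,0,0],[0,0,0],[0,0,0],[0,0,0],[0,0,0],[0,0,0],[0,0,0],[0,0,0]], "rot": [[0,0,0],[0,0,0],[0,0,0],[0,0,0],[0,0,0],[0,0,0],[0,0,0],[0,0,0],[0,0,0],[0,0,0]], "jaw": 85}}

```text
time: 18.75
ee_pos: [0.46, 0.1976, 0.0246]
orientation: [[0.0, 1.0, 0.0], [0.705, -0.0, 0.709], [0.709, 0.0, -0.705]]
wrist_force: [-0.2, 0.1, -0.5]
gripper_width: 0.995
grip_force: 0.0
```

Request:
{"api": "arm_command", "payload": {"dp": [[0,0,-0.2],[0,0,-0.4],[0,0,-0.6],[0,0,-0.8],[0,0,-0.8],[0,0,-0.8]], "rot": [[0,0,0],[0,0,0],[0,0,0],[0,0,0],[0,0,0],[0,0,0]]}}

```text
time: 19.35
ee_pos: [0.4601, 0.1409, 0.0809]
orientation: [[0.0, 1.0, 0.001], [0.705, -0.001, 0.709], [0.709, 0.001, -0.705]]
wrist_force: [-0.0, 0.2, -0.1]
gripper_width: 0.994
grip_force: 0.0
```

```bash
python3 - <<'E'
from h import *
np.set_printoptions(precision=4,suppress=True)
s=r.observe();R=np.array(s['orientation']);print(s['ee_pos'],s['time'],s['q'])
f=frame('wrist');p=cloud(f).reshape(-1,3)
k=(np.hypot(p[:,0]-.46,p[:,1]-.18)<.05)&(p[:,2]>.01)&(p[:,2]<.075);q=p[k];m=q[:,2]>.052
print(len(q),q.min(0),q.max(0),(q[m].min(0)+q[m].max(0))/2)
a,b,_,_=np.linalg.lstsq(np.c_[q[q[:,2]>.056][:,:2],np.ones((q[:,2]>.056).sum())],q[q[:,2]>.056][:,2],rcond=None);print('rim plane',a)
k=(np.hypot(p[:,0]-.531,p[:,1]-.304)<.07)&(p[:,2]>.044)&(p[:,2]<.06);q=p[k];print('bowl',(q.min(0)+q.max(0))/2,q.min(0),q.max(0))
for d in r.find_in('pebble_1','wrist'):
    x=d['bbox'];c=cloud(f)[int((x[1]+x[3])/2),int((x[0]+x[2])/2)];print(d['conf'],c,np.hypot(c[0]-.531,c[1]-.304))
E
```

```text
[0.4601 0.1409 0.0809] 19.35 [-13.178   37.5276 122.5679  60.4685  52.5091 -65.3415]
5781 [0.4299 0.1522 0.01  ] [0.4893 0.2121 0.0622] [0.4596 0.1822 0.0571]
rim plane [ 0.     -0.013   0.0617]
bowl [0.531  0.3047 0.0487] [0.4754 0.2486 0.044 ] [0.5867 0.3608 0.0534]
0.67 [0.5231 0.3153 0.0179] 0.013747849293489418
0.64 [0.5074 0.3151 0.0165] 0.026104226834265346
0.63 [0.5257 0.3305 0.0248] 0.027002061923919102
0.55 [0.537  0.3232 0.0177] 0.020127246347340165
```

Request:
{"api": "arm_command", "payload": {"dp": [[0.35,0,-0.35],[0.7,0,-0.7],[1,0,-1],[1,0,-1]], "rot": [[0,0,0],[0,0,0],[0,0,0],[0,0,0]]}}

```text
time: 19.85
ee_pos: [0.4609, 0.1411, 0.2261]
orientation: [[-0.005, 1.0, 0.004], [0.706, 0.001, 0.708], [0.708, 0.007, -0.706]]
wrist_force: [0.3, 0.1, 0.2]
gripper_width: 0.997
grip_force: 0.0
```

Request:
{"api": "arm_command", "payload": {"dp": [[-0.1,0.15,-0.1],[-0.2,0.3,-0.2],[-0.35,0.5,-0.35],[-0.45,0.7,-0.45],[-0.6,0.9,-0.6],[-0.7,1,-0.7],[-0.7,1,-0.7],[-0.7,1,-0.7]], "rot": [[0,-0.16,0],[0,-0.33,0],[0,-0.5,0],[0,-0.66,0],[0,-0.83,0],[0,-1,0],[0,-1,0],[0,-1,0]]}}

```text
time: 20.65
ee_pos: [0.5591, 0.043, 0.2208]
orientation: [[-0.002, 1.0, -0.003], [1.0, 0.002, 0.007], [0.007, -0.003, -1.0]]
wrist_force: [-0.9, 0.6, -1.1]
gripper_width: 0.997
grip_force: 0.0
```

```bash
python3 - <<'E'
from h import *
np.set_printoptions(precision=4,suppress=True)
s=r.observe();R=np.array(s['orientation']);print(s['ee_pos'],s['time'],s['q'],s['wrist_force']);print(R)
f=frame('wrist');p=cloud(f).reshape(-1,3)
k=(np.hypot(p[:,0]-.576,p[:,1]-.0145)<.032)&(p[:,2]>.128)&(p[:,2]<.15);q=p[k]
print(len(q),q.min(0),q.max(0),(q.min(0)+q.max(0))/2,np.median(q[:,2]))
for g in ([.5757,.0145,.18],[.5757,.0145,.110]): print(R.T@(np.array(g)-s['ee_pos'])/.1)
print('rotfix',cv2.Rodrigues(R.T@np.array([[0,1,0],[1,0,0],[0,0,-1.]]))[0].ravel()/np.deg2rad(45))
np.savez('w6.npz',col=f['color'],c=cloud(f))
E
```

```text
[0.5591 0.043  0.2208] 20.65 [-2.5324 23.6077 99.1117  0.4665 57.4679 -2.8748] [-0.9124  0.6151 -1.1465]
[[-0.0016  1.     -0.0029]
 [ 1.      0.0016  0.007 ]
 [ 0.007  -0.0029 -1.    ]]
2716 [ 0.5495 -0.0114  0.128 ] [0.6018 0.0408 0.142 ] [0.5756 0.0147 0.135 ] 0.13944231062547738
[-0.288   0.1667  0.4053]
[-0.2929  0.1688  1.1053]
rotfix [-0.0037 -0.0089  0.002 ]
```

Request:
{"api": "arm_command", "payload": {"dp": [[-0.15,0.08,0.2],[-0.288,0.167,0.4],[-0.288,0.167,0.4],[-0.288,0.167,0.4],[-0.288,0.167,0.4]], "rot": [[-0.004,-0.009,0.002],[-0.004,-0.009,0.002],[-0.004,-0.009,0.002],[-0.004,-0.009,0.002],[-0.004,-0.009,0.002]]}}

```text
time: 21.2
ee_pos: [0.5764, 0.0131, 0.1828]
orientation: [[0.002, 1.0, 0.004], [1.0, -0.002, -0.004], [-0.004, 0.004, -1.0]]
wrist_force: [0.5, 0.2, 0.7]
gripper_width: 0.993
grip_force: 0.0
```

Request:
{"api": "arm_command", "payload": {"dp": [[0,0,0.2],[0,0,0.4],[0,0,0.55],[0,0,0.65],[0,0,0.7],[0,0,0.7],[0,0,0.7]], "rot": [[0,0,0],[0,0,0],[0,0,0],[0,0,0],[0,0,0],[0,0,0],[0,0,0]]}}

```text
time: 21.9
ee_pos: [0.5772, 0.0125, 0.1128]
orientation: [[0.002, 1.0, 0.004], [1.0, -0.002, -0.005], [-0.005, 0.004, -1.0]]
wrist_force: [0.3, -0.2, 1.1]
gripper_width: 0.993
grip_force: 0.0
```

Request:
{"api": "arm_command", "payload": {"dp": [[0.02,-0.015,0.02],[0.02,-0.015,0.02],[0.02,-0.015,0.02]], "rot": [[0,0,0],[0,0,0],[0,0,0]]}}

```text
time: 22.2
ee_pos: [0.5755, 0.0145, 0.1104]
orientation: [[0.002, 1.0, 0.004], [1.0, -0.002, -0.005], [-0.005, 0.004, -1.0]]
wrist_force: [1.0, 1.1, -0.3]
gripper_width: 0.991
grip_force: 0.0
```

Request:
{"api": "arm_command", "payload": {"dp": [[0,0,0],[0,0,0],[0,0,0],[0,0,0],[0,0,0],[0,0,0],[0,0,0],[0,0,0],[0,0,0],[0,0,0]], "rot": [[0,0,0],[0,0,0],[0,0,0],[0,0,0],[0,0,0],[0,0,0],[0,0,0],[0,0,0],[0,0,0],[0,0,0]], "jaw": 40, "squeeze": 25}}

```text
time: 23.2
ee_pos: [0.5754, 0.0144, 0.1102]
orientation: [[0.002, 1.0, 0.003], [1.0, -0.002, -0.005], [-0.005, 0.003, -1.0]]
wrist_force: [-2.2, -0.4, 6.2]
gripper_width: 0.608
grip_force: 25.8
```

```bash
python3 -c "
from h import *
s=r.observe();print(s['ee_pos'],s['wrist_force'],s['ft_torque'],s['joint_torque'],s['q'])"
```

```text
[0.57544112 0.0143952  0.11019517] [-2.17997103 -0.37674814  6.18190696] [-0.07924238  0.35104667 -0.02056977] [ 3.91518110e-01 -5.72496736e+01 -1.91239446e+01  1.36241005e-01
 -4.51990664e-01 -9.16015502e-03] [ -5.02877374  32.6297005  103.34952362  -0.363015    43.81068489
  -4.65877398]
```

Gripped at 52 mm. Test turn: 9° about +tool z (clockwise seen from above).

Request:
{"api": "arm_command", "payload": {"dp": [[0,0,0],[0,0,0],[0,0,0],[0,0,0],[0,0,0]], "rot": [[0,0,0.05],[0,0,0.1],[0,0,0.15],[0,0,0.2],[0,0,0.2]]}}

```text
time: 23.7
ee_pos: [0.5758, 0.0145, 0.1102]
orientation: [[0.159, 0.987, 0.004], [0.987, -0.159, -0.005], [-0.004, 0.005, -1.0]]
wrist_force: [0.6, 0.5, 4.7]
gripper_width: 0.615
grip_force: 25.7
```

```bash
python3 -c "
from h import *
s=r.observe();print(s['ee_pos'],s['wrist_force'],s['ft_torque'],s['joint_torque'][5],s['q'],s['orientation'])"
```

```text
[0.57583514 0.01447336 0.11022518] [0.56395924 0.48536296 4.66490826] [ 0.01165049 -0.12392177 -0.00506838] 0.5404403619468212 [ -5.02226435  32.63757748 103.32527569  -0.34787653  43.77490205
   4.37426881] [[ 0.15895706  0.98727656  0.00420086]
 [ 0.98727795 -0.15893777 -0.00458583]
 [-0.0038598   0.00487636 -0.99998066]]
```

Request:
{"api": "arm_command", "payload": {"dp": [[0,0,0],[0,0,0],[0,0,0],[0,0,0],[0,0,0],[0,0,0]], "rot": [[0,0,-0.05],[0,0,-0.1],[0,0,-0.15],[0,0,-0.2],[0,0,-0.2],[0,0,-0.2]]}}

```text
time: 24.3
ee_pos: [0.5756, 0.0144, 0.1102]
orientation: [[0.002, 1.0, 0.004], [1.0, -0.002, -0.005], [-0.005, 0.004, -1.0]]
wrist_force: [0.4, 0.6, 4.8]
gripper_width: 0.613
grip_force: 25.8
```

```bash
python3 -c "
from h import *
for i in range(1):
  s=r.observe();print(s['ft_torque'],s['joint_torque'][5],s['q'][5])"
```

```text
[-0.1215468  -0.0745363   0.04534942] -0.06838110275566578 -4.632498946611592
```

Request:
{"api": "arm_command", "payload": {"dp": [[0,0,0],[0,0,0],[0,0,0],[0,0,0],[0,0,0],[0,0,0]], "rot": [[0,0,-0.05],[0,0,-0.1],[0,0,-0.15],[0,0,-0.2],[0,0,-0.25],[0,0,-0.25]]}}

```text
time: 24.9
ee_pos: [0.5758, 0.0143, 0.1102]
orientation: [[-0.192, 0.981, 0.004], [0.981, 0.192, -0.005], [-0.005, 0.003, -1.0]]
wrist_force: [2.4, -2.5, 3.9]
gripper_width: 0.601
grip_force: 25.6
```

```bash
python3 -c "
from h import *
s=r.observe();print(s['wrist_force'],s['ft_torque'],s['joint_torque'][5],s['q'][5])
f=frame('wrist');save(f,'w7.png')"
```

```text
[ 2.37225663 -2.48524257  3.86295689] [-0.25477524 -0.26763767 -0.48927947] -1.0467368736863136 -15.880290742681579
```

View pics/w7.png

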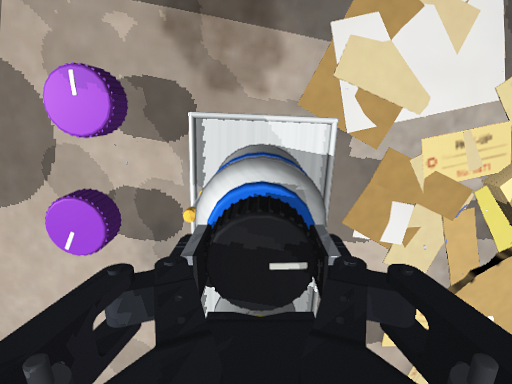

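Clockwise (+tool z) gave about zero wrist moment. Counter-clockwise past the start built up −0.49 N·m and slipped; the picture shows the pointer at (290,266), still at its original bearing. So this cap loosens clockwise. I'll firm the grip and turn about 72°.

Request:
{"api": "arm_command", "payload": {"dp": [[0,0,0],[0,0,0],[0,0,0],[0,0,0],[0,0,0],[0,0,0],[0,0,0],[0,0,0],[0,0,0],[0,0,0],[0,0,0]], "rot": [[0,0,0],[0,0,0],[0,0,0.12],[0,0,0.25],[0,0,0.38],[0,0,0.5],[0,0,0.63],[0,0,0.76],[0,0,0.88],[0,0,1],[0,0,1]], "squeeze": 45}}

```text
time: 26.05
ee_pos: [0.5753, 0.0146, 0.1103]
orientation: [[0.558, 0.83, 0.003], [0.83, -0.558, -0.005], [-0.002, 0.005, -1.0]]
wrist_force: [0.9, -0.5, 6.0]
gripper_width: 0.596
grip_force: 49.1
```

Request:
{"api": "arm_command", "payload": {"dp": [[0,0,0],[0,0,0],[0,0,0],[0,0,0],[0,0,0],[0,0,0],[0,0,0]], "rot": [[0,0,0.12],[0,0,0.24],[0,0,0.36],[0,0,0.48],[0,0,0.6],[0,0,0.6],[0,0,0.6]]}}

```text
time: 26.75
ee_pos: [0.5754, 0.0145, 0.1103]
orientation: [[0.871, 0.491, 0.003], [0.491, -0.871, -0.005], [0.0, 0.006, -1.0]]
wrist_force: [0.1, -0.4, 5.7]
gripper_width: 0.601
grip_force: 49.1
```

```bash
python3 -c "
from h import *
s=r.observe();print(s['ee_pos'],s['wrist_force'],s['ft_torque'],s['joint_torque'][5],s['q'])"
```

```text
[0.57536274 0.01451945 0.11025469] [ 0.12551706 -0.36601666  5.70037547] [-0.07024288 -0.11862944 -0.12295648] 0.054956311360001564 [ -5.01794354  32.62169759 103.35404586  -0.3600952   43.82032109
  55.84431794]
```

Request:
{"api": "arm_command", "payload": {"dp": [[0,0,-0.03],[0,0,-0.06],[0,0,-0.1],[0,0,-0.1]], "rot": [[0,0,0],[0,0,0],[0,0,0],[0,0,0]]}}

```text
time: 27.15
ee_pos: [0.5753, 0.0146, 0.1205]
orientation: [[0.873, 0.488, 0.003], [0.488, -0.873, -0.005], [0.0, 0.005, -1.0]]
wrist_force: [0.3, -0.8, 0.4]
gripper_width: 0.592
grip_force: 48.5
```

Request:
{"api": "arm_command", "payload": {"dp": [[0,0,-0.15],[0,0,-0.35],[0,0,-0.55],[0,0,-0.7],[0,0,-0.7],[0,0,-0.7]], "rot": [[0,0,0],[0,0,0],[0,0,0],[0,0,0],[0,0,0],[0,0,0]]}}

```text
time: 27.75
ee_pos: [0.5747, 0.015, 0.1897]
orientation: [[0.873, 0.487, 0.002], [0.487, -0.873, -0.004], [-0.0, 0.005, -1.0]]
wrist_force: [-0.6, -1.1, -0.3]
gripper_width: 0.599
grip_force: 48.6
```

```bash
python3 - <<'E'
from h import *
s=r.observe();print(s['ee_pos'],s['wrist_force'],s['grip_force'])
f=frame('scene');g=frame('wrist')
cv2.imwrite('pics/s8.png',np.hstack([cv2.resize(cv2.cvtColor(f['color'],4)[120:260,190:330],(384,384),interpolation=2),cv2.cvtColor(g['color'],4)[:,60:460]]))
E
```

```text
[0.57467637 0.01495714 0.1896663 ] [-0.56784801 -1.14246948 -0.29821249] 48.63787141817738
```

View pics/s8.png

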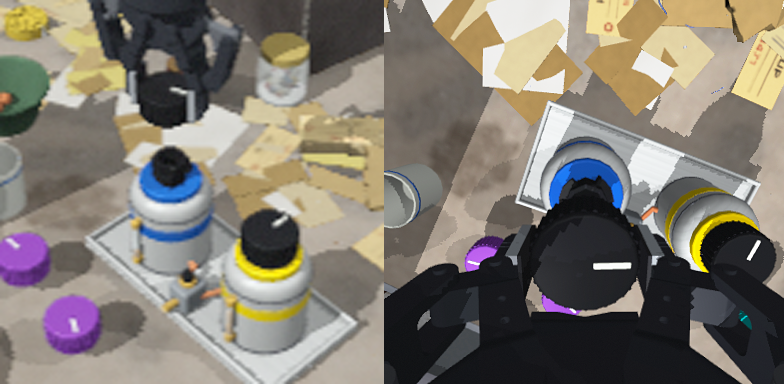

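The left panel shows the blue tank's bare neck at (172,165) and the cap held above it at (165,100). Carrying the cap to the bowl.

Request:
{"api": "arm_command", "payload": {"dp": [[0.1,-0.25,0],[0.2,-0.55,0],[0.343,-0.914,0],[0.343,-0.914,0]], "rot": [[0,0,0],[0,0,0],[0,0,0],[0,0,0]]}}

```text
time: 28.25
ee_pos: [0.5594, 0.1146, 0.1886]
orientation: [[0.872, 0.49, 0.001], [0.49, -0.872, -0.004], [-0.001, 0.004, -1.0]]
wrist_force: [0.3, -0.7, -0.5]
gripper_width: 0.596
grip_force: 48.6
```

Request:
{"api": "arm_command", "payload": {"dp": [[0.1,-0.25,0],[0.2,-0.55,0],[0.343,-0.914,0],[0.343,-0.914,0]], "rot": [[0,0,0],[0,0,0],[0,0,0],[0,0,0]]}}

```text
time: 28.65
ee_pos: [0.5451, 0.2108, 0.1882]
orientation: [[0.872, 0.49, 0.002], [0.49, -0.872, -0.004], [-0.001, 0.005, -1.0]]
wrist_force: [-0.5, 0.2, -1.1]
gripper_width: 0.598
grip_force: 48.6
```

Request:
{"api": "arm_command", "payload": {"dp": [[0.1,-0.25,0],[0.2,-0.55,0],[0.343,-0.914,0],[0.343,-0.914,0.2],[0.343,-0.914,0.4],[0.343,-0.914,0.6],[0.343,-0.914,0.6],[0.343,-0.914,0.6]], "rot": [[0,0,0],[0,0,0],[0,0,0],[0,0,0],[0,0,0],[0,0,0],[0,0,0],[0,0,0]]}}

```text
time: 29.45
ee_pos: [0.5319, 0.3036, 0.1284]
orientation: [[0.874, 0.487, 0.002], [0.487, -0.874, -0.005], [-0.001, 0.006, -1.0]]
wrist_force: [0.6, -0.3, -1.1]
gripper_width: 0.598
grip_force: 48.6
```

Request:
{"api": "arm_command", "payload": {"dp": [[0,0,0],[0,0,0],[0,0,0],[0,0,0],[0,0,0]], "rot": [[0,0,0],[0,0,0],[0,0,0],[0,0,0],[0,0,0]]}}

```text
time: 29.95
ee_pos: [0.5317, 0.3041, 0.1289]
orientation: [[0.873, 0.487, 0.003], [0.487, -0.873, -0.004], [0.001, 0.006, -1.0]]
wrist_force: [0.1, -0.2, -1.0]
gripper_width: 0.602
grip_force: 48.6
```

```bash
python3 - <<'E'
from h import *
np.set_printoptions(precision=4,suppress=True)
s=r.observe();print(s['ee_pos'],s['qd'],s['grip_force'],s['time'])
f=frame('top');p=cloud(f);g=frame('scene');q=cloud(g)
for n,c in(('top',p),('scene',q)):
    c=c.reshape(-1,3)
    for nm,x,y,rad,a,b in(('cup',.46,.182,.045,.05,.068),('yel',.5955,-.117,.04,.128,.15),('tin',.728,-.307,.05,.012,.03),('spool',.731,.232,.05,.02,.05)):
        k=(np.hypot(c[:,0]-x,c[:,1]-y)<rad)&(c[:,2]>a)&(c[:,2]<b);print(n,nm,k.sum(),c[k].mean(0) if k.any() else '')
cv2.imwrite('pics/e9.png',np.hstack([cv2.resize(cv2.cvtColor(g['color'],4)[90:230,120:260],(384,384),interpolation=2),cv2.resize(cv2.cvtColor(f['color'],4)[180:270,120:210],(384,384),interpolation=2)]))
E
```

```text
[0.5317 0.3041 0.1289] [ 0.0943  0.214  -0.0391 -0.0083 -0.0448  0.009 ] 48.6254365775676 29.95
top cup 74 [0.4635 0.1835 0.0573]
top yel 203 [ 0.5956 -0.1146  0.1384]
top tin 226 [ 0.7278 -0.3045  0.0223]
top spool 80 [0.7318 0.2333 0.0399]
scene cup 163 [0.4587 0.1827 0.0562]
scene yel 318 [ 0.5928 -0.1214  0.1377]
scene tin 451 [ 0.7257 -0.3083  0.0221]
scene spool 98 [0.729  0.2292 0.0363]
```

View pics/e9.png

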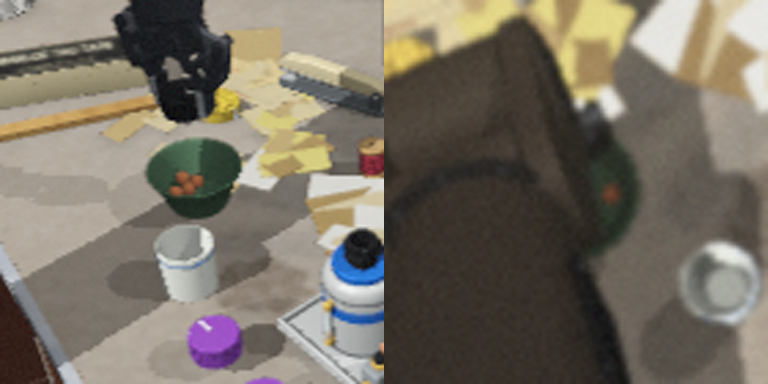

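The cap is held at (185,105) above the bowl with the pebbles at (187,183). The cup stands upright at (187,262), and the bystanders are unmoved. Handing in.

```bash
python3 -c "
from plant import r
print(r.sign_off())"
```

```text
the job is handed in; nothing more can be done
None
```

The job is handed in at about 30 s: all five pebbles are in the bowl, the empty cup stands upright, and the blue tank's cap, which loosens clockwise, is held still over the middle of the bowl; `sign_off` returned no verdict.

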